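Find the vanity box's concealed catch by touch and press it

ROBOT

A 6-joint arm with a two-finger parallel gripper is mounted at the origin on the work surface. World frame = base frame: x ahead of the robot, y to its left, z up, the work surface at z = 0. Lengths are in m, angles in rad, forces in N, time in s.
With the tool pointing down it reaches from about 0.225 to 0.725 m from the base axis. Payload 3.1 kg.
Tool frame: the origin (TCP) lies where the fingers leave the gripper's body, on its centre line; the fingertips stand 73 mm ahead of it and the grasp point (between the pads) lies 54 mm ahead of it; z points along the fingers, y is the line along which they close (so a half turn about z gives the same grasp; the last joint's range is limited). The gripper opens to 85 mm and grips with 20 to 120 N. Pads are 22 mm wide; open, the fingers measure 114 mm over their backs; the gripper's body (76 mm by 85 mm) begins 54 mm behind the grasp point. The pads swing forward as they close: fully open they stand 13 mm farther back than shut.
Start: joints at [-1.44, 0.048, 0.099, 1.622, 0, 1.443], TCP at [0.134, -0.508, 0.304] pointing down, gripper open.
Joint ranges: [-2.91, 2.91], [-0.99, 1.94], [-1.21, 1.42], [-2.12, 2.29], [-1.49, 1.47], [-3.14, 3.14]. Speed limits (rad/s): [2.79, 2.79, 3.14, 3.14, 3.14, 3.14].

INTERFACE

Orientations are given as a rotation vector (axis times angle).
In Python, from bench import robot, eyes, cut_out, landmark_of gives the robot as it stands.
- The arm moves only by the shell command python3 -m jog 'ROWS' [OPENING] [FORCE]. ROWS is JSON, a list of rows, each a list of 2 entries, a list of its own where there are three numbers: the shift along the world's x, y, z in mm, then the turn, a rotation vector about the world's x, y, z in rad. In form: [[[tx, ty, tz], [rx, ry, rz]], ...]. A call has 1 to 12 rows; each row shifts and turns the commanded pose from where the row before left it; what a row does not reach is not made up. A row lasts 1/8 s, in which the tool goes at most 62.5 mm and 10.7 degrees, less where a joint would pass 70% of its speed; a pose out of reach is approached as far as the arm can. A call with a gripper value outside its range is refused whole. OPENING is the opening, from 0 (shut) to 1 (fully open), set as the call begins (- or left out, the last holds). The fingers move at their own pace and stop on an object; FORCE is the grip in N (left out, the last holds). Time passes only in rows, so rows that do not move let the fingers close. It gives the time, the measured TCP pose, the force, the opening and the grip force at its end, in the units of the state.
- robot.observe(): the state, without advancing time (a new reading comes with each control period).
- eyes.get_image(name): name is "side" or "top"; returns a dict with "frame" (420x560x3 uint8, red, green, blue), "z_map" (420x560 float32, m along the optical axis (not along the pixel's ray), 0 where there is no reading), "K" (3x3 intrinsics, pixels), "D" ([k1, k2, p1, p2, k3] as OpenCV has them; the pictures are not rectified), "rvec" (rotation vector, rad) and "tvec" (3), from world to camera coordinates, as OpenCV has them. Camera axes: x right, y down, z forward; pixel columns grow to the right and rows downward; lengths in m; the calibration is good to about 2 mm. A picture is of the moment at which its call begins.
- robot.finish_job(): hands the job in; it is judged then, once.
Trained networks look in the newest picture that a camera, given by its name, has taken for a name from the list of things; names that differ only in an ending like _2 or _b are one class to them, and where a whole thing is asked for, a point or a joint stands for the part that bears it (a point fixed in the world has none). Each returns a list of dicts, best first, with "p" (0 to 1); they miss things now and then, are a little off and sometimes report something else, mostly with a low value. They report only what shows in the picture. A call takes as long as a camera call.
- cut_out(camera, target): "pixels" (420x560 bool, what is visible of it).
- landmark_of(camera, target): "location" ([x, y, z] in m, in world coordinates, good to about 4 mm: a listed point, or the origin of a listed thing).
The state is a dict: "time": time; "q": joint angles; "joint_vel": joint speeds; "joint_efforts": joint torques, N m; "tcp_pos": TCP position; "tool_rot": TCP orientation; "force": force on the tool from outside, world axes, zero at the start; "wrist_torque": the same for the moment, N m; "opening": finger opening in m; "gripper_force": force on a finger pad.
Only numpy, scipy, OpenCV 4.12 (cv2) and the standard library are available. Lean on these libraries where they do the work, as an engineer would, in place of code of your own. Each camera call takes 0.05 s, during which the arm holds its last target. There are 200 camera calls.

TASK

The honey-brown wooden vanity box on the closet shelf opens by a concealed catch: a thumb plate of the same wood, set just below flush somewhere along the strip in front of the lid. Feel along that strip with the fingertips until you find the plate, press it in so that the lid springs up fully open by itself, then let go and draw back. Do not push or pry at the lid, and leave everything else where it stands: nothing is to be picked up.

Things in the scene. Friction and masses are not known exactly. Their poses are not given: they have to be found in the camera images.
- vanity_box: fixed honey-brown wooden box, 250 (its x) x 330 (its y) x 80 mm high; origin under its centre on the shelf; its -x side is the front, towards the robot. The level top, 80 mm above the origin, is a fixed rigid deck over the front 90 mm (x -125 to -35 mm) and the lid behind it (x -34 to +125 mm). Along the middle of the deck, at x = -85 mm, runs the strip with the thumb plate. Things stand on the deck beyond |y| = 105 mm
- strip_mid (a point): middle of the strip, on the deck's top (80 mm up); axes as the box's: x to the lid, y along the strip, z up. The thumb plate's centre is on the strip's centre line, -45 to +45 mm along y from here, different each time and not reported: feel for it. It is 40 (x) x 46 (y) mm in an opening of 42 x 48 mm, its face 2 mm below the deck, same wood, seen only by the 1 mm gap round it
- catch_button (a joint): how far the thumb plate is pressed down: 0 at rest, 0.005 m fully in. 2 N start it, 6 N push it fully in; the lid is let go at about 0.003 m; it springs back when released
- lid: the lid's board, 158 (x) x 330 (y) x 12 mm, a mirror on its underside; origin at the middle of its hinged rear upper edge (box's x = +125 mm), board along its -x. Shut, its axes are the box's; opening tilts it about y, front edge up and away from the robot. The catch holds it shut (tilt up to 0.02 rad); let go, its damped spring raises it in 1 to 2 s to 1.15 rad and keeps it there
- balm_tin: a closed aluminium balm tin, 39 mm across and 17 mm high, standing on one end of the box's deck; origin under its centre
- cream_pot: a small frosted cream pot with a white cap, 36 mm across and 27 mm high, standing on the other end of the box's deck; origin under its centre
- hair_claw: a brown plastic hair claw, 70 x 40 x about 55 mm high, lying on the shelf just in front of the box; origin under its centre
- soap_case: a blue silicone travel soap case, 74 x 114 x 40 mm high, on the shelf beside the box; origin under its centre
- glass_jar: a frosted glass jar with a ribbed metal screw lid, 78 mm across and 98 mm high, on the shelf beside the box; origin under its centre
- nail_brush: a wooden nail brush lying bristles down, 36 x 88 x 30 mm high, on the shelf near one front corner of the box; origin under its centre
- roll_on: an upright roll-on deodorant, 42 mm across and 99 mm high, on the shelf near the other front corner of the box; origin under its centre

How it is judged:
By the outcome, as a careful person would: the job done as asked, in the order asked, and still so for the second after the job is handed in, with the robot touching nothing.
It also fails if it takes over 42 s, if anything falls off the work surface, if the arm or the gripper's body presses on something with over 40 N, if the wrist force passes 120 N, or if a joint passes its speed limit or range.

## Working session

There is one attempt and no reset: what is moved stays moved. The work goes in short steps, Python scripts to look and compute and a shell command to move; the robot and the scene stay as the last step left them, time stands still between calls to the robot, and variables do not carry over. Pictures are saved under pics/ and viewed, at most 10 in all, crops included, and the job is handed in when it is done.

```bash
mkdir -p pics; python3 - <<'E'
from bench import robot, eyes, cut_out, landmark_of
import cv2
s=robot.observe();print(s['time'],s['tcp_pos'],s['tool_rot'],s['force'],s['opening'])
ims=[]
for c in ("top","side"):
    im=eyes.get_image(c);cv2.imwrite(f"pics/{c}1.png",im["frame"][:,:,::-1])
    for n in ["vanity_box","strip_mid","lid","balm_tin","cream_pot","hair_claw","soap_case","glass_jar","nail_brush","roll_on"]:
        r=landmark_of(c,n)
        if r: print(c,n,[(round(x['p'],2),[round(float(v),3) for v in x['location']]) for x in r[:2]])
E
```

```text
0.0 [ 0.13428279 -0.5070898   0.30271594] [-3.11301614e+00 -4.05093702e-01 -6.91065516e-06] [ 0.05732073 -0.16991853 -0.44986967] 0.08477807812536525
top vanity_box [(0.63, [0.54, 0.07, -0.002])]
top strip_mid [(0.87, [0.46, 0.067, 0.083])]
top lid [(0.9, [0.668, 0.076, 0.078])]
top balm_tin [(0.67, [0.45, 0.194, 0.078])]
top cream_pot [(0.8, [0.464, -0.073, 0.081])]
top hair_claw [(0.74, [0.364, 0.094, 0.005])]
top soap_case [(0.81, [0.54, -0.197, 0.0])]
top glass_jar [(0.87, [0.503, 0.335, 0.001])]
top nail_brush [(0.9, [0.369, 0.258, 0.003])]
top roll_on [(0.86, [0.368, -0.117, -0.001]), (0.53, [0.367, 0.258, -0.0])]
side vanity_box [(0.87, [0.541, 0.074, -0.002])]
side strip_mid [(0.64, [0.456, 0.06, 0.078])]
side lid [(0.67, [0.669, 0.072, 0.08])]
side balm_tin [(0.47, [0.443, 0.195, 0.085])]
side cream_pot [(0.61, [0.461, -0.074, 0.085])]
side hair_claw [(0.9, [0.367, 0.094, -0.002])]
side soap_case [(0.97, [0.532, -0.196, 0.001])]
side glass_jar [(0.73, [0.366, -0.115, 0.002]), (0.66, [0.509, 0.335, -0.003])]
side nail_brush [(0.91, [0.367, 0.261, -0.001])]
side roll_on [(0.78, [0.367, -0.12, 0.003])]
```

View pics/top1.png

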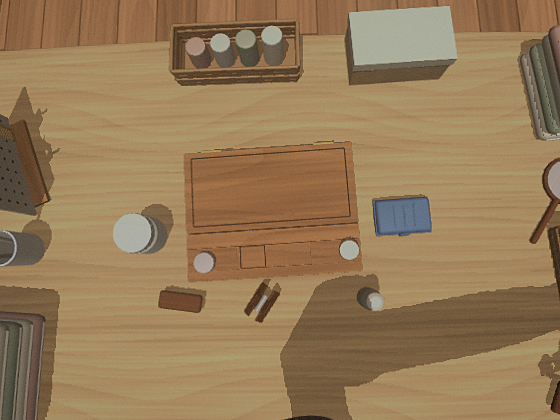

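View pics/side1.png

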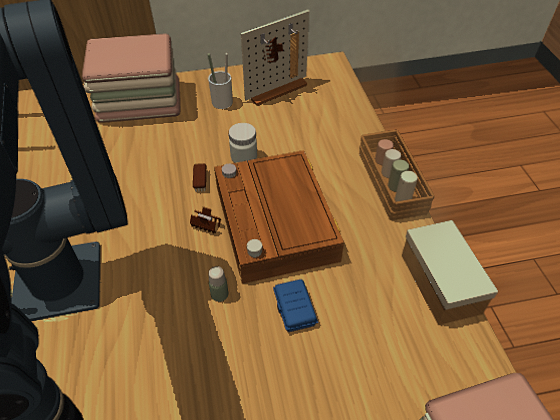

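The top view shows the deck with the tin at (204,262), the pot at (348,250), and a dark outline at about (240–266, 245–268). Fainter lines show near (300–318). I'll enlarge that area.

```bash
cat > h.py <<'E'
import numpy as np, cv2
def ray(im,uv,z):
    R=cv2.Rodrigues(np.array(im["rvec"],float))[0];t=np.array(im["tvec"],float).ravel()
    p=cv2.undistortPoints(np.array([[uv]],float),np.array(im["K"]),np.array(im["D"]))[0,0]
    d=R.T@[p[0],p[1],1];c=-R.T@t
    return c+d*(z-c[2])/d[2]
E
python3 - <<'E'
from bench import eyes
import cv2,numpy as np
from h import ray
im=eyes.get_image("top");f=im["frame"][225:290,180:370,::-1]
cv2.imwrite("pics/crop.png",cv2.resize(f,None,fx=4.2,fy=4.2,interpolation=cv2.INTER_CUBIC))
for n,uv in dict(deckFL=(188.5,280),deckFR=(362,270),BL=(184,153),BR=(350,142),r1=(240,246),r2=(264.5,245),r3=(266,268),r4=(241.5,269)).items(): print(n,ray(im,uv,.08).round(3))
E
```

```text
deckFL [0.414 0.226 0.08 ]
deckFR [ 0.426 -0.102  0.08 ]
BL [0.661 0.236 0.08 ]
BR [ 0.673 -0.089  0.08 ]
r1 [0.476 0.127 0.08 ]
r2 [0.477 0.08  0.08 ]
r3 [0.433 0.078 0.08 ]
r4 [0.432 0.125 0.08 ]
```

View pics/crop.png

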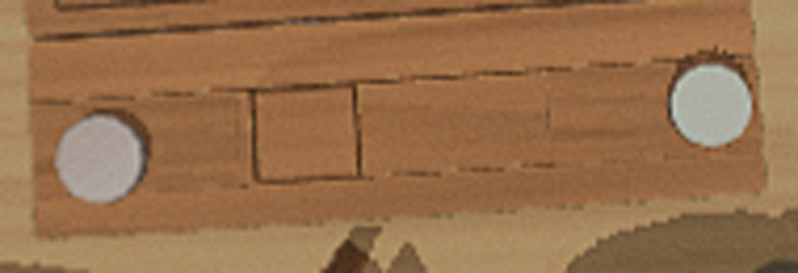

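The only complete dark outline, about 43 × 47 mm, is centred at (0.4545, 0.1025), which is roughly +40 mm along the strip. The other lines look like inlay marks. I'll touch the solid deck near the middle first as a reference, then feel towards the outline.

```bash
python3 -m jog '[[[27,46,0],[0,0,-0.018]],[[27,46,0],[0,0,-0.018]],[[27,46,0],[0,0,-0.018]],[[27,46,0],[0,0,-0.018]],[[27,46,0],[0,0,-0.018]],[[27,46,0],[0,0,-0.018]],[[27,46,0],[0,0,-0.018]],[[27,46,0],[0,0,-0.018]],[[27,46,0],[0,0,-0.018]],[[27,46,0],[0,0,-0.018]],[[27,46,0],[0,0,-0.018]],[[27,46,0],[0,0,-0.018]]]' 0 20
```

```text
time: 2.65
tcp_pos: [0.459, 0.0462, 0.3042]
tool_rot: [3.14, 0.067, 0.002]
force: [0.2, -1.2, -0.5]
opening: 0.0002
gripper_force: 0.0
```

```bash
python3 -m jog '[[[0,0,-40],[0,0,0]],[[0,0,-40],[0,0,0]],[[0,0,-40],[0,0,0]],[[0,0,-20],[0,0,0]],[[0,0,0],[0,0,0]],[[0,0,0],[0,0,0]]]'
```

```text
time: 3.4
tcp_pos: [0.459, 0.0444, 0.1651]
tool_rot: [3.141, 0.067, 0.003]
force: [0.7, -0.5, 0.1]
opening: 0.0001
gripper_force: 0.0
```

```bash
python3 -m jog '[[[-4,0,-5],[0,0,0]],[[0,0,-3],[0,0,0]],[[0,0,-1],[0,0,0]],[[0,0,0],[0,0,0]]]'; for i in 1 2 3 ; do python3 -m jog '[[[0,0,-1],[0,0,0]],[[0,0,0],[0,0,0]]]' | egrep 'pos|force:'; done
```

```text
time: 3.9
tcp_pos: [0.4544, 0.0445, 0.1549]
tool_rot: [3.141, 0.067, 0.0]
force: [-0.4, 0.3, -0.1]
opening: 0.0002
gripper_force: 0.0
tcp_pos: [0.4543, 0.0445, 0.1539]
force: [0.7, -0.1, -0.1]
gripper_force: 0.0
tcp_pos: [0.4543, 0.0445, 0.1528]
force: [0.2, -0.3, -0.6]
gripper_force: 0.0
tcp_pos: [0.4544, 0.0445, 0.1523]
force: [-0.9, -0.3, 2.3]
gripper_force: 1.2
```

Contact with the deck comes at TCP z ≈ 0.1523. Next I'll hop over to the outlined spot and feel there.

```bash
python3 -m jog '[[[0,0,4],[0,0,0]],[[-1,29,0],[0,0,0]],[[-1,29,0],[0,0,0]],[[0,0,-4],[0,0,0]],[[0,0,0],[0,0,0]]]'; for i in 1 2 3 ; do python3 -m jog '[[[0,0,-1],[0,0,0]],[[0,0,0],[0,0,0]]]' | egrep 'pos|force:'; done
```

```text
time: 5.28
tcp_pos: [0.4525, 0.0926, 0.1514]
tool_rot: [-3.134, -0.084, 0.002]
force: [0.4, 0.2, -0.4]
opening: -0.0
gripper_force: 0.0
tcp_pos: [0.4529, 0.0925, 0.1509]
force: [-0.5, -0.4, -0.4]
gripper_force: 0.0
tcp_pos: [0.453, 0.0926, 0.1503]
force: [0.1, -1.0, 2.8]
gripper_force: 1.2
tcp_pos: [0.453, 0.0927, 0.1492]
force: [-1.2, -1.4, 3.7]
gripper_force: 1.9
```

The surface here is 2 mm lower and springy, so this is the plate. I'm about 10 mm off its centre, so I'll lift, centre over it and press.

```bash
python3 -m jog '[[[0,0,6],[0,0,0]],[[0,5,0],[0,0,0]],[[0,5,0],[0,0,0]],[[0,0,-3],[0,0,0]],[[0,0,-2],[0,0,0]],[[0,0,-2],[0,0,0]],[[0,0,0],[0,0,0]]]'; for i in 1 2 3 ; do python3 -m jog '[[[0,0,-1],[0,0,0]],[[0,0,0],[0,0,0]]]' | egrep 'pos|force:'; done
```

```text
time: 6.9
tcp_pos: [0.4531, 0.0974, 0.1481]
tool_rot: [-3.128, -0.096, 0.001]
force: [-1.6, -0.2, 3.9]
opening: 0.0003
gripper_force: 1.7
tcp_pos: [0.4531, 0.0974, 0.1469]
force: [-1.2, 0.9, 4.6]
gripper_force: 2.0
tcp_pos: [0.4531, 0.0974, 0.1461]
force: [-2.6, 1.6, 4.9]
gripper_force: 2.7
tcp_pos: [0.4531, 0.0974, 0.1456]
force: [-4.2, 1.9, 7.4]
gripper_force: 3.8
```

```bash
python3 -m jog '[[[0,0,5],[0,0,0]],[[0,0,15],[0,0,0]],[[-10,0,30],[0,0,0]],[[-20,0,40],[0,0,0]],[[-30,0,40],[0,0,0]],[[-30,-10,20],[0,0,0]],[[-20,-20,0],[0,0,0]],[[0,0,0],[0,0,0]],[[0,0,0],[0,0,0]],[[0,0,0],[0,0,0]],[[0,0,0],[0,0,0]],[[0,0,0],[0,0,0]]]'
python3 - <<'E'
from bench import eyes,landmark_of
import cv2
a=eyes.get_image("top")["frame"];b=eyes.get_image("side")["frame"]
cv2.imwrite("pics/after.png",cv2.resize(cv2.hconcat([a,b]),(800,300))[:,:,::-1])
for c in("top","side"):
  for n in("cream_pot","balm_tin","hair_claw","roll_on"):
    r=landmark_of(c,n);print(c,n,r and r[0]["location"])
E
```

```text
time: 9.15
tcp_pos: [0.3435, 0.0653, 0.2946]
tool_rot: [-3.126, -0.1, 0.002]
force: [1.1, -0.1, 0.2]
opening: 0.0001
gripper_force: 0.0
top cream_pot [0.4666, -0.0706, 0.0825]
top balm_tin [0.4503, 0.1958, 0.0751]
top hair_claw [0.3652, 0.0914, 0.0021]
top roll_on [0.3685, -0.1172, -0.0023]
side cream_pot [0.4633, -0.0706, 0.0825]
side balm_tin [0.4465, 0.1972, 0.08]
side hair_claw [0.3653, 0.0893, -0.0021]
side roll_on [0.3659, -0.1182, -0.0007]
```

View pics/after.png

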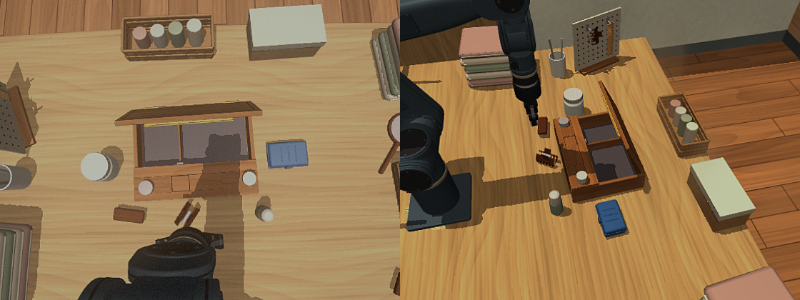

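The lid stands steeply open (top view, around (190,112)). The other things haven't moved and the arm is clear. I'll let it settle for a moment and hand in.

```bash
python3 -m jog '[[[0,0,0],[0,0,0]],[[0,0,0],[0,0,0]],[[0,0,0],[0,0,0]],[[0,0,0],[0,0,0]],[[0,0,0],[0,0,0]],[[0,0,0],[0,0,0]],[[0,0,0],[0,0,0]],[[0,0,0],[0,0,0]]]' | head -2; python3 -c "
from bench import robot;print(robot.finish_job())"
```

```text
time: 10.65
tcp_pos: [0.3434, 0.0651, 0.2949]
the job is handed in; nothing more can be done
None
```

I found the thumb plate by touch about 40 mm left of the strip's middle and pressed it in; the lid sprang open, the arm drew back clear with nothing else disturbed, and I handed the job in at about 10.7 s.

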